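# Slide the inspection camera round its arc rod to the red station

### The job

The little inspection camera with the orange grip rides on a curved guide rod around the test jig. Slide it along the rod, turning it with the bend, until its white pointer stands over the red stud (not the blue one), then let go of it and leave it standing there.

Things in the scene. Friction and masses are not known exactly. Their poses are not given: they have to be found in the camera images.
- arc_stand: Fixed aluminium plate 210x250x8 mm with the guide rod and, over its origin, a test jig (62x90 mm, top 39 mm above bench). Origin: centre of the rod's arc, at bench height; z up. Steel rod 8 mm thick, level, its axis 26 mm above the bench: an arc of 110 mm radius about the origin, 63 deg to each side of the stand's -x (towards the robot), ending in posts 18 mm thick, 36 mm high above bench.
- carriage: Loose camera carriage, 0.2 kg, threaded on the rod, standing on the plate. Origin: centre of underside, below the bore axis. Dark steel block 36 (x) x 30 (y) x 36 mm, 16 mm bore along y at height 18; black lens on its +x face (29 mm out); on top an orange square grip, 24x24 mm, height 36 to 74 mm above the origin. y runs along the rod, +x to the arc centre, -x outwards, z up.
- pointer_tip (a point): Tip of the carriage's white pointer, a small blade at its outer foot: 30 mm from the carriage's axis along its -x, 12 mm above its origin; it sweeps above the studs. The carriage starts near mid-arc; rod and plate are slippery (friction about 0.12), 4 mm play round the rod. Going round, its yaw must turn by the same angle as it travels about the arc centre, or it binds.
- red_stud: Low red stud, 14 mm across, 5 mm high, fixed on the plate outside the rod, about 140 mm from the arc centre, about 42 deg to one side of mid-arc; a like blue stud stands on the other side. Which side is red varies. Origin: centre of its underside. The pointer is over it when carriage and stud lie on one line from the arc centre.
Not all that is in view belongs to the job. There is more than one size of the carriage; the job needs the larger.

How it is judged:
By the outcome, as a careful person would: the job done as asked, in the order asked, and still so for the second after the job is handed in, with the robot touching nothing.
It also fails if it takes over 35 s, if anything falls off the work surface, if the arm or the gripper's body presses on something with over 40 N, if the wrist force passes 120 N, or if a joint passes its speed limit or range.

### The arm

A 6-joint arm with a two-finger parallel gripper is mounted at the origin on a cart in front of the work surface, level with it; the furniture and walls round the work are solid. World frame = base frame: x ahead of the robot, y to its left, z up, the work surface at z = 0. Lengths are in m, angles in rad, forces in N, time in s.
With the tool pointing down it reaches from about 0.4 to 0.825 m from the base axis. Payload 7 kg.
Tool frame: the origin (TCP) lies on the centre line of the jaws, within the pads' length; the fingertips stand 17 mm ahead of it and the grasp point (between the pads) lies 2 mm behind it (robot.nose_length is the distance from the TCP to the fingertips, in m); z points along the fingers, y is the line along which they close (so a half turn about z gives the same grasp; the last joint's range is limited). The gripper opens to 88 mm and grips with 3 to 60 N. Pads are 19 mm wide; open, the fingers measure 130 mm over their backs; the gripper's body (78 mm by 193 mm) begins 47 mm behind the grasp point.
Start: joints at [-0.814, 0.359, 0.012, 0, -1.224, -0.288], TCP at [0.305, -0.602, 0.244] pointing down, gripper open.
Joint ranges: [-3.07, 3.07], [-1.43, 2.12], [-1.02, 1.25], [-3.03, 1.67], [-3.05, -0], [-3.03, 3.03]. Speed limits (rad/s): [2.39, 2.39, 3.01, 3.14, 3.14, 3.14].

### API

Orientations are given as a unit quaternion [x, y, z, w].
In Python, from bench import robot gives the robot as it stands. The module is installed in compiled form; this text tells all that it offers.
- The arm moves only by the shell command python3 -m inch 'ROWS'. ROWS is text: rows parted by semicolons, each of 5 numbers parted by spaces: the shift along the tool's x, y, z in mm, then the turn about the tool's z in degrees, then the finger opening in mm, from 0 to 87.6. In form: x y z spin grip; .... A call has 1 to 10 rows; each row is the pose to reach, as a shift and turn from the pose commanded when the call began, along the tool's axes at that moment; what a row does not reach only later rows make up. A row lasts 1/12 s, in which the tool goes at most 41.7 mm and 7.16 degrees, less where a joint would pass 70% of its speed; a pose out of reach is approached as far as the arm can. A call with a gripper value outside its range is refused whole. The fingers move at their own pace and stop on an object; the grip force is fixed at half the most. Time passes only in rows, so rows that repeat a pose let the fingers close. It gives the time, the measured TCP pose, the force, the opening and the grip force at its end, in the units of the state.
- robot.get_obs(): the state, without advancing time (a new reading comes with each control period).
- robot.grab_frame(name): name is "side" or "top" or "wrist"; returns a dict with "color" (480x640x3 uint8, blue, green, red), "depth" (480x640 float32, m along the optical axis (not along the pixel's ray), 0 where there is no reading), "camera_matrix" (3x3 intrinsics, pixels), "xyz" and "attitude" of the camera in the world; the wrist camera has in their place "hand_eye" (4x4, takes a point from camera to tool coordinates, whose origin is the TCP and whose axes are the flange's). Camera axes: x right, y up, looking along -z (the intrinsics and any distortion apply to the point x, -y, -z); pixel columns grow to the right and rows downward; lengths in m; the calibration is good to about 2 mm. A picture is of the moment at which its call begins: read the wrist's pose just before it.
- robot.job_done(): hands the job in; it is judged then, once.
The state is a dict: "time_s": time; "joint_positions": joint angles; "joint_vel": joint speeds; "joint_efforts": joint torques, N m; "position": TCP position; "tool_rot": TCP orientation; "force": force on the tool from outside, world axes, zero at the start; "torque": the same for the moment, N m; "grip_width": finger opening in m; "grip_force": force on a finger pad.
Only numpy, scipy, OpenCV 4.12 (cv2) and the standard library are available. Lean on these libraries where they do the work, as an engineer would, in place of code of your own. Each camera call takes 0.05 s, during which the arm holds its last target. There are 200 camera calls.

## Working session

There is one attempt and no reset: what is moved stays moved. The work goes in short steps, Python scripts to look and compute and a shell command to move; the robot and the scene stay as the last step left them, time stands still between calls to the robot, and variables do not carry over. Pictures are saved under pics/ and viewed, at most 10 in all, crops included, and the job is handed in when it is done.

```bash
mkdir -p pics; cat > h.py <<'E'
import numpy as np, cv2
from scipy.spatial.transform import Rotation as R
from bench import robot
def pose(f):
    if "hand_eye" in f:
        o=f["obs"];T=np.eye(4);T[:3,:3]=R.from_quat(o["tool_rot"]).as_matrix();T[:3,3]=o["position"]
        return T@np.array(f["hand_eye"])
    T=np.eye(4);a=np.array(f["attitude"]);T[:3,:3]=R.from_quat(a).as_matrix() if a.size==4 else a.reshape(3,3);T[:3,3]=f["xyz"];return T
def grab(n):
    o=robot.get_obs();f=dict(robot.grab_frame(n));f["obs"]=o;return f
def plane(f,uv,z):
    T=pose(f);K=np.array(f["camera_matrix"]);uv=np.atleast_2d(uv).astype(float)
    d=np.c_[(uv[:,0]-K[0,2])/K[0,0],-(uv[:,1]-K[1,2])/K[1,1],-np.ones(len(uv))]@T[:3,:3].T
    return T[:3,3]+d*((z-T[2,3])/d[:,2])[:,None]
def cloud(f):
    T=pose(f);K=np.array(f["camera_matrix"]);D=f["depth"];v,u=np.indices(D.shape)
    P=np.dstack([(u-K[0,2])/K[0,0]*D,-(v-K[1,2])/K[1,1]*D,-D])
    return P@T[:3,:3].T+T[:3,3]
E
python3 - <<'E'
from h import *
for n in("top","side"):
    f=grab(n);cv2.imwrite(f"pics/{n}0.png",f["color"]);print(n,{k:v for k,v in f.items() if k not in("color","depth","obs")})
print(robot.get_obs())
E
```

```text
top {'camera_matrix': array([[536.92960075,   0.        , 329.78441012],
       [  0.        , 536.92960075, 239.11433254],
       [  0.        ,   0.        ,   1.        ]]), 'xyz': array([0.3822808 , 0.16015879, 0.90884306]), 'attitude': array([-0.04669609,  0.05662187,  0.71090156, -0.69945151])}
side {'camera_matrix': array([[518.41261543,   0.        , 317.18980907],
       [  0.        , 518.41261543, 244.83534411],
       [  0.        ,   0.        ,   1.        ]]), 'xyz': array([ 0.11255301, -0.52218118,  0.39617032]), 'attitude': array([ 0.52297732, -0.14786545, -0.21593524,  0.81117353])}
{'time_s': 0.1, 'joint_positions': array([-8.13910040e-01,  3.59329024e-01,  1.11335545e-02, -3.03032978e-04,
       -1.22409393e+00, -2.88106881e-01]), 'joint_vel': array([-0.00021327, -0.00028649,  0.00082821,  0.00083193, -0.00058698,
        0.0008664 ]), 'joint_efforts': array([-4.76956266e-04, -5.84165311e+01,  2.93751258e+01,  7.01552153e+00,
        1.01535057e-02, -4.69321947e-05]), 'position': array([ 0.30475291, -0.60181884,  0.24270108]), 'tool_rot': array([-2.32199171e-01,  9.72667964e-01,  7.18025478e-04, -2.49100624e-04]), 'force': array([ 0.2030301 , -0.54084959,  0.13075525]), 'torque': array([ 0.04570529, -0.02416143,  0.0011716 ]), 'grip_force': 0.0, 'grip_width': 0.087515075615401}
```

View pics/top0.png

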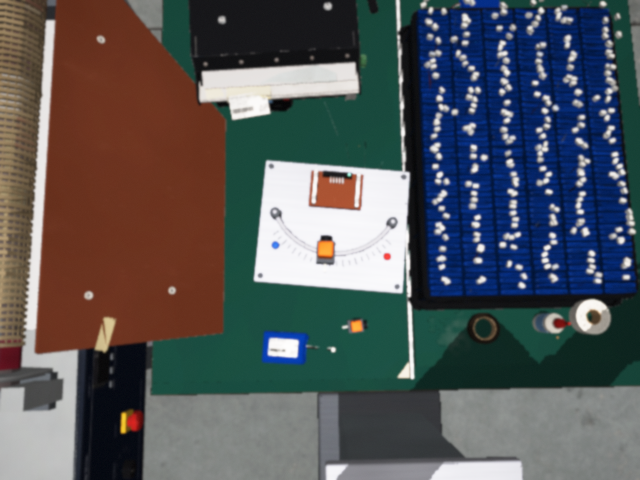

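View pics/side0.png

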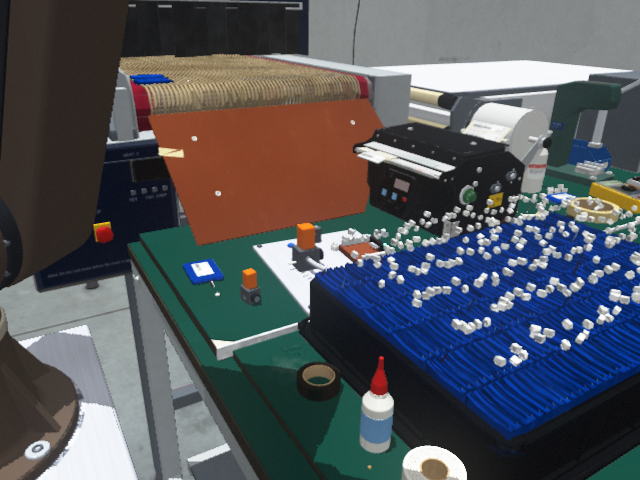

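Large carriage candidates by orange grip: top (326,249), sitting on the rod on the white plate, versus a smaller loose one at (357,325) on the green bench. The one on the rod fits the description. The red stud is at (387,256) and the blue at (276,245). I'll confirm with an enlarged crop and measure.

```bash
python3 - <<'E'
from h import *
f=grab("top");im=f["color"];hsv=cv2.cvtColor(im,cv2.COLOR_BGR2HSV)
def blob(lo,hi,box):
    m=cv2.inRange(hsv,lo,hi);M=np.zeros_like(m);x0,y0,x1,y1=box;M[y0:y1,x0:x1]=m[y0:y1,x0:x1]
    n,l,s,c=cv2.connectedComponentsWithStats(M);i=1+np.argmax(s[1:,4]);return c[i],s[i],l==i
r,rs,_=blob((0,120,100),(8,255,255),(375,245,400,268))
b,bs,_=blob((100,120,80),(125,255,255),(265,235,287,255))
g,gs,gm=blob((8,150,180),(20,255,255),(305,225,350,275))
print(r,rs,b,bs,g,gs, cv2.minAreaRect(np.argwhere(gm)[:,::-1].astype(np.float32)))
R_=plane(f,r,.013)[0];B_=plane(f,b,.013)[0]
C=cloud(f);print("grip top z",np.median(C[gm][:,2]));G=plane(f,g,.082)[0]
print("red",R_,"blue",B_,"grip",G,"dist rb",np.linalg.norm(R_-B_),"expect",.28*np.sin(np.radians(42)))
# dark post tops
gray=im.max(2);
for box in((264,203,288,224),(382,212,404,232)):
    x0,y0,x1,y1=box;print("post",plane(f,np.argwhere(gray[y0:y1,x0:x1]<120)[:,::-1].mean(0)+[x0,y0],.036)[0])
w=C[(C[...,0]>.25)&(C[...,0]<.75)&(C[...,1]<.1)&(C[...,1]>-.2)]
for y in np.arange(-.2,.3,.025):
    q=C[(abs(C[...,1]-y)<.0125)&(C[...,0]>.3)&(C[...,0]<.62)];print(round(y,3),q[:,2].max().round(3) if len(q) else None,end="; ")
cv2.imwrite("pics/crop.png",cv2.resize(im[150:350,240:420],None,fx=3,fy=3,interpolation=cv2.INTER_CUBIC))
E
```

```text
[386.6  255.96] [384 254   6   5  25] [274.93548387 244.58064516] [272 242   7   6  31] [325.23376623 248.41991342] [318 241  16  16 231] ((325.5, 248.5), (15.0, 15.0), 90.0)
grip top z 0.0808297204000421
red [0.48405484 0.05138914 0.013     ] blue [0.50625573 0.23881576 0.013     ] grip [0.48948756 0.15478491 0.082     ] dist rb 0.18873690593188852 expect 0.18735656978048032
post [0.55319005 0.23320553 0.036     ]
post [0.53386247 0.04669159 0.036     ]
-0.2 0.136; -0.175 0.142; -0.15 0.092; -0.125 0.146; -0.1 0.139; -0.075 0.142; -0.05 0.142; -0.025 0.144; -0.0 0.145; 0.025 0.036; 0.05 0.04; 0.075 0.033; 0.1 0.053; 0.125 0.052; 0.15 0.909; 0.175 0.085; 0.2 0.033; 0.225 0.039; 0.25 0.04; 0.275 0.013;
```

View pics/crop.png

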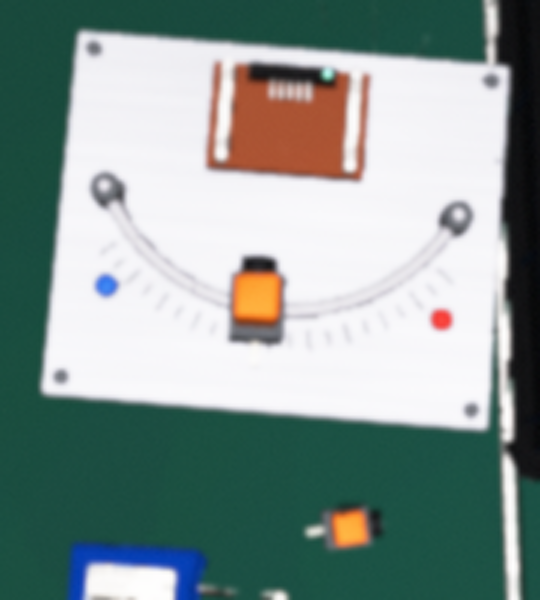

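The crop confirms it: the large carriage is on the rod at about (258,300) in the crop, with its lens towards the jig and its pointer outwards, and the red stud is on the right at (441,320). The small loose carriage at (350,528) is the decoy. The tall tray on the red side could get in the way of the gripper body, so I'm checking that clearance.

```bash
python3 - <<'E'
from h import *
for n in("top","side"):
    C=cloud(grab(n));print(n)
    for x in np.arange(.40,.62,.03):
        print(round(x,2),[ (round(y,3),float(np.nanmax(q[:,2]).round(3)) if len(q:=C[(abs(C[...,1]-y)<.005)&(abs(C[...,0]-x)<.015)&(C[...,2]<.3)]) else None) for y in np.arange(-.05,.035,.01)])
r=np.array([.48405,.05139]);b=np.array([.50626,.23882]);g=np.array([.48949,.15478])
d=(b-r)/np.linalg.norm(b-r);nrm=np.array([d[1],-d[0]]);c=(r+b)/2+.14*np.cos(np.radians(42))*nrm
ag=np.degrees(np.arctan2(*(g-c)[::-1]))%360;ar=np.degrees(np.arctan2(*(r-c)[::-1]))%360
print("c",c,"R",np.linalg.norm(g-c),"angles",ag,ar)
o=robot.get_obs();T=R.from_quat(o["tool_rot"]).as_matrix();print("tool shift mm",T.T@(np.r_[g,.2]-o["position"])*1000,"spin", (np.degrees(np.arctan2(T[1,1],T[0,1]))-(ag-90)))
E
```

```text
top
0.4 [(np.float64(-0.05), 0.087), (np.float64(-0.04), 0.086), (np.float64(-0.03), 0.087), (np.float64(-0.02), 0.085), (np.float64(-0.01), 0.088), (np.float64(0.0), 0.084), (np.float64(0.01), 0.01), (np.float64(0.02), 0.009), (np.float64(0.03), 0.004)]
0.43 [(np.float64(-0.05), 0.091), (np.float64(-0.04), 0.091), (np.float64(-0.03), 0.13), (np.float64(-0.02), 0.131), (np.float64(-0.01), 0.13), (np.float64(0.0), 0.09), (np.float64(0.01), 0.079), (np.float64(0.02), 0.007), (np.float64(0.03), 0.013)]
0.46 [(np.float64(-0.05), 0.092), (np.float64(-0.04), 0.09), (np.float64(-0.03), 0.09), (np.float64(-0.02), 0.135), (np.float64(-0.01), 0.142), (np.float64(0.0), 0.09), (np.float64(0.01), 0.081), (np.float64(0.02), 0.01), (np.float64(0.03), 0.011)]
0.49 [(np.float64(-0.05), 0.091), (np.float64(-0.04), 0.089), (np.float64(-0.03), 0.089), (np.float64(-0.02), 0.139), (np.float64(-0.01), 0.131), (np.float64(0.0), 0.089), (np.float64(0.01), 0.079), (np.float64(0.02), 0.011), (np.float64(0.03), 0.012)]
0.52 [(np.float64(-0.05), 0.09), (np.float64(-0.04), 0.089), (np.float64(-0.03), 0.126), (np.
[... 2380 characters left out ...]
 None), (np.float64(0.03), None)]
0.58 [(np.float64(-0.05), 0.09), (np.float64(-0.04), 0.09), (np.float64(-0.03), 0.135), (np.float64(-0.02), 0.146), (np.float64(-0.01), 0.145), (np.float64(0.0), None), (np.float64(0.01), None), (np.float64(0.02), None), (np.float64(0.03), None)]
0.61 [(np.float64(-0.05), 0.093), (np.float64(-0.04), 0.092), (np.float64(-0.03), 0.13), (np.float64(-0.02), 0.134), (np.float64(-0.01), 0.132), (np.float64(0.0), None), (np.float64(0.01), None), (np.float64(0.02), None), (np.float64(0.03), None)]
c [0.59847243 0.13286214] R 0.11116457481553543 angles 168.6287221111937 215.4519844488065
tool shift mm [-506.63573986  591.73237682   43.51002143] spin 38.22819882123002
```

Plan: the gripper body would hit the beads on the tray (about 0.145 m high, at y < -0.005) if I grasped the grip at the target. So I'll push the grip from behind with closed fingers kept square to the arc, which leaves the body clear of the tray.

```bash
cat >> h.py <<'E'
c=np.array([.5985,.1329])
def go(th,d,z,lag=0,cc=c):
    "shift/spin from present pose: pusher d metres behind carriage at arc angle th, tool y radial minus lag"
    o=robot.get_obs();T=R.from_quat(o["tool_rot"]).as_matrix();a=np.radians(th)
    p=np.r_[cc+.11*np.array([np.cos(a),np.sin(a)])-d*np.array([-np.sin(a),np.cos(a)]),z]
    s=np.degrees(np.arctan2(T[1,1],T[0,1]))-(th-lag);s=(s+90)%180-90
    return np.r_[(T.T@(p-o["position"])*1000),s].round(1)
E
python3 - <<'E'
from h import *
print(go(168.6,.045,.2))
E
```

```text
[-535.5  626.4   43.5  -51.7]
```

```bash
python3 -m inch '-20 23 0 -3 0; -47 55 0 -9 0; -74 86 0 -15 0; -101 118 0 -21 0; -128 149 0 -27 0; -155 180 0 -33 0; -182 212 0 -39 0; -209 243 0 -45 0; -236 275 0 -50 0; -263 306 0 -51.7 0'; python3 -m inch '0 0 0 0 0'; python3 - <<'E'
from h import *
print(go(168.6,.045,.2))
E
```

```text
time_s: 1.08
position: [0.4012, -0.2085, 0.2438]
tool_rot: [-0.635, 0.772, -0.0, 0.0]
force: [1.9, -0.2, 0.1]
grip_width: 0.0265
grip_force: 0.0
time_s: 1.17
position: [0.4028, -0.2051, 0.2442]
tool_rot: [-0.636, 0.772, -0.0, 0.001]
force: [0.1, -0.1, 0.3]
grip_width: 0.0201
grip_force: 0.0
[-4.148e+02 -1.790e+01  4.470e+01  4.000e-01]
```

```bash
python3 -m inch '-20 0 0 0 0; -58 -2 0 0 0; -98 -4 0 0 0; -138 -6 0 0 0; -178 -8 0 0 0; -218 -10 0 0 0; -258 -12 10 0 0; -298 -13 20 0 0; -338 -15 30 0 0; -375 -16 40 0 0'; python3 -m inch '-20 -1 0 0 0; -36 -1 0 0 0; -40 -2 0 0 0; -40 -2 0 0 0'; python3 - <<'E'
from h import *
print(go(168.6,.045,.077))
f=grab("wrist");cv2.imwrite("pics/w1.png",f["color"])
print(cloud(f)[::80,::80,2].round(2))
E
```

```text
time_s: 2.0
position: [0.4916, 0.1564, 0.2034]
tool_rot: [-0.633, 0.774, -0.0, 0.0]
force: [0.9, -0.8, 0.6]
grip_width: -0.0
grip_force: 0.0
time_s: 2.33
position: [0.5016, 0.1933, 0.2038]
tool_rot: [-0.633, 0.774, -0.0, 0.0]
force: [0.1, -0.1, 1.1]
grip_width: 0.0
grip_force: 0.0
[ -4.9   3.1 126.8   0. ]
[[ 0.02  0.    0.01  0.01  0.01  0.    0.    0.  ]
 [ 0.    0.    0.01  0.01  0.01  0.    0.02  0.  ]
 [ 0.    0.    0.02  0.01  0.08  0.    0.    0.  ]
 [ 0.    0.    0.01  0.01  0.01  0.    0.   -0.  ]
 [ 0.06  0.    0.27  0.27  0.21  0.27  0.27  0.  ]
 [ 0.09  0.    0.28  0.28  0.23  0.28  0.27  0.  ]]
```

View pics/w1.png

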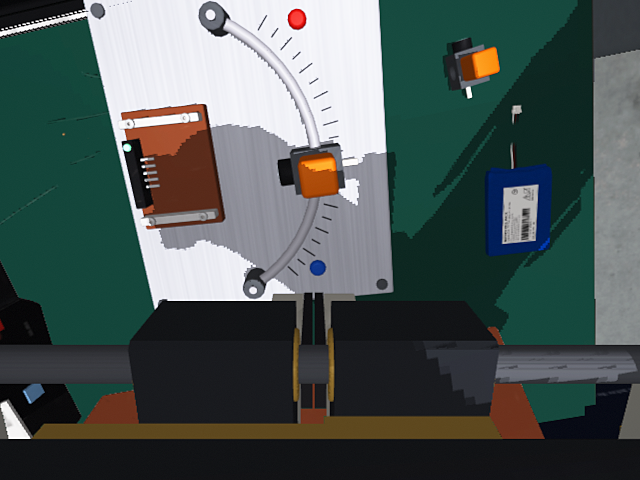

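The wrist view shows the red stud at (297,19), the blue at (318,268), the post tops at (213,15) and (254,288), and the orange grip near (319,170). I'll refine the geometry from this sharper view.

```bash
cat > m.py <<'E'
from h import *
def meas(f,show=True):
    hsv=cv2.cvtColor(f["color"],cv2.COLOR_BGR2HSV);C=cloud(f);out={}
    for n,lo,hi,z,amin in(("red",(0,180,80),(6,255,255),.013,60),("blue",(100,150,60),(120,255,255),.013,60)):
        m=cv2.inRange(hsv,lo,hi);k,l,s,ce=cv2.connectedComponentsWithStats(m)
        P=[plane(f,ce[i],z)[0] for i in range(1,k) if amin<s[i,4]<700]
        out[n]=[p.round(4) for p in P if .4<p[0]<.6 and 0<p[1]<.3]
    m=cv2.inRange(hsv,(8,150,60),(22,255,255))>0
    m&=(C[...,2]>.072)&(C[...,2]<.09)&(C[...,0]>.43)
    px=np.argwhere(m)[:,::-1].astype(np.float32);w=plane(f,px,.082)[:,:2]
    rc=cv2.minAreaRect((w*1000).astype(np.float32));out["grip"]=(len(px),rc);return out
E
python3 - <<'E'
from m import *
f=grab("wrist");print(meas(f))
print("posts",plane(f,[[213,15],[254.5,287.5]],.036))
P=cloud(f)
b,a=[p[:2] for p in plane(f,[[254.5,287.5],[213,15]],.036)]
d=(b-a)/np.linalg.norm(b-a);n=np.array([d[1],-d[0]]);print("post dist",np.linalg.norm(b-a),"exp",.22*np.sin(np.radians(63)),"c from posts",(a+b)/2+.11*np.cos(np.radians(63))*n)
E
```

```text
{'red': [array([0.4846, 0.0509, 0.013 ])], 'blue': [array([0.5066, 0.237 , 0.013 ])], 'grip': (1408, ((490.04852294921875, 153.5654296875), (23.766929626464844, 23.29018211364746), 86.753662109375))}
posts [[0.53729403 0.041465   0.036     ]
 [0.55654358 0.23445653 0.036     ]]
post dist 0.19394915837747326 exp 0.19602143532144092 c from posts [0.59661118 0.1330043 ]
```

```bash
sed -i 's/^c=.*/c=np.array([.598,.1325])/' h.py; python3 -m inch '-4 2 30 0 0; -5 2 65 0 0; -5 2 100 0 0; -5 2 122 0 0; -5 2 127 0 0; -5 2 127 0 0'; python3 - <<'E'
from m import *
o=robot.get_obs();print(o["position"])
for th in (169,174,179,184,189):print(th,go(th,.026,.077))
f=grab("wrist");print(meas(f))
E
```

```text
time_s: 2.93
position: [0.4997, 0.1964, 0.0758]
tool_rot: [-0.633, 0.774, -0.0, -0.001]
force: [1.1, 0.1, 0.9]
grip_width: 0.0005
grip_force: 0.0
[0.49969864 0.19643961 0.07582801]
169 [18.   1.1 -1.1 -0.5]
174 [27.7  2.9 -1.1 -5.5]
179 [ 37.5   3.8  -1.1 -10.5]
184 [ 47.4   3.9  -1.1 -15.5]
189 [ 57.2   3.1  -1.  -20.5]
{'red': [], 'blue': [], 'grip': (4919, ((489.9245300292969, 153.0500946044922), (24.440305709838867, 23.069068908691406), 86.81120300292969))}
```

```bash
python3 -m inch '9 1 0 0 0; 18 1 -1 -0.5 0; 22 2 -1 -2.5 0; 26 3 -1 -4.5 0; 30 3 -1 -6.5 0; 34 4 -1 -8.5 0; 38 4 -1 -10.5 0; 43 4 -1 -13 0; 47 4 -1 -15.5 0; 47 4 -1 -15.5 0'; python3 - <<'E'
from m import *
o=robot.get_obs();f=grab("wrist");g=meas(f);print(g);q=np.array(g["grip"][1][0])/1e3-c;print(np.degrees(np.arctan2(q[1],q[0]))%360,np.hypot(*q))
for th in (184,189,194,199,204):print(th,go(th,.026,.077))
E
```

```text
time_s: 3.82
position: [0.4872, 0.152, 0.0791]
tool_rot: [0.732, -0.681, 0.0, -0.001]
force: [-0.1, -0.6, 0.3]
grip_width: 0.0006
grip_force: 0.0
{'red': [array([0.4845, 0.0507, 0.013 ])], 'blue': [], 'grip': (4263, ((487.0439147949219, 126.23831939697266), (23.11116600036621, 25.259183883666992), 4.19064474105835))}
183.2299961825848 0.11113263016779042
184 [1.5 1.  2.  0. ]
189 [11.2  2.9  2.  -5. ]
194 [ 21.    3.9   2.  -10. ]
199 [ 30.9   4.    2.  -15. ]
204 [ 40.7   3.3   1.9 -20. ]
```

```bash
python3 -m inch '4 1 0 -1 0; 8 2 0 -3 0; 12 3 0 -5 0; 16 3 0 -7.5 0; 21 4 0 -10 0; 26 4 0 -12.5 0; 31 4 0 -15 0; 36 4 0 -17.5 0; 40 3 0 -20 0; 40 3 0 -20 0'; python3 - <<'E'
from m import *
o=robot.get_obs();f=grab("wrist");g=meas(f);print(g);q=np.array(g["grip"][1][0])/1e3-c;print(np.degrees(np.arctan2(q[1],q[0]))%360,np.hypot(*q))
for th in (206,209,212,215):print(th,go(th,.026,.079),go(th,.026,.079,5))
T=R.from_quat(o["tool_rot"]).as_matrix()
def corners(p,ty):
    ty=ty/np.linalg.norm(ty);tx=np.array([ty[1],-ty[0]]);return min((p+s*.0965*ty+k*.039*tx)[1] for s in(1,-1) for k in(1,-1))
for th,l in((204,0),(213,0),(215,0),(215,5)):
    a=np.radians(th);p=c+.11*np.array([np.cos(a),np.sin(a)])-.026*np.array([-np.sin(a),np.cos(a)]);b=a-np.radians(l);print(th,l,"body min y",corners(p,np.array([np.cos(b),np.sin(b)])))
E
```

```text
time_s: 4.7
position: [0.487, 0.1122, 0.0779]
tool_rot: [0.839, -0.544, 0.0, -0.0]
force: [0.2, -0.5, 0.4]
grip_width: 0.0005
grip_force: 0.0
{'red': [array([0.4852, 0.0501, 0.013 ])], 'blue': [], 'grip': (4276, ((496.6731262207031, 88.4457015991211), (23.090858459472656, 25.06471824645996), 24.15608024597168))}
203.49815473981423 0.11048944093206027
206 [ 4.7  1.3 -1.1 -2. ] [ 4.7  1.3 -1.1  3. ]
209 [10.5  2.3 -1.1 -5. ] [10.5  2.3 -1.1 -0. ]
212 [16.4  3.  -1.1 -8. ] [16.4  3.  -1.1 -3. ]
215 [ 22.3   3.4  -1.1 -11. ] [22.3  3.4 -1.1 -6. ]
204 0 body min y 0.03663279225549345
213 0 body min y 0.0091293218861064
215 0 body min y 0.0034074893177520674
215 5 body min y 0.008679554405305587
```

```bash
python3 -m inch '4 1 0 -1 0; 7 2 0 -3 0; 10 2 0 -5 0; 13 3 0 -6.5 0; 16 3 0 -8 0; 18 3 0 -9 0; 18 3 0 -9 0'; python3 - <<'E'
from m import *
o=robot.get_obs();f=grab("wrist");g=meas(f);print(g);q=np.array(g["grip"][1][0])/1e3-c;print(np.degrees(np.arctan2(q[1],q[0]))%360,np.hypot(*q))
for th in (214,215,216,217):print(th,go(th,.026,.079))
cv2.imwrite("pics/w4.png",f["color"])
E
```

```text
time_s: 5.33
position: [0.4916, 0.095, 0.0777]
tool_rot: [0.879, -0.477, 0.0, -0.0]
force: [0.2, 0.5, -0.1]
grip_width: 0.0002
grip_force: 0.0
{'red': [array([0.4855, 0.0499, 0.013 ])], 'blue': [], 'grip': (4229, ((504.69110107421875, 73.37858581542969), (23.061174392700195, 25.05714988708496), 33.04132843017578))}
212.3587395158195 0.11046217558026442
214 [ 2.5  0.8 -1.3 -1. ]
215 [ 4.5  1.2 -1.3 -2. ]
216 [ 6.4  1.6 -1.3 -3. ]
217 [ 8.3  1.9 -1.3 -4. ]
```

View pics/w4.png

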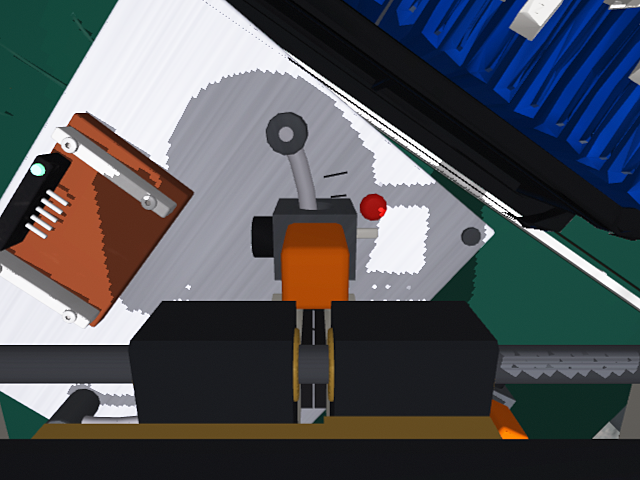

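Pointer tip at about (378,233), just short of the red stud at (373,207). The carriage tracks well, so I'm measuring the remaining angle directly.

```bash
python3 - <<'E'
from m import *
f=grab("wrist")
ang=lambda p:np.degrees(np.arctan2(p[1]-c[1],p[0]-c[0]))%360
for n,uv,z in(("tip",(378,233),.020),("stud",(373,207),.013),("post",(286.5,133),.036)):
    p=plane(f,uv,z)[0];print(n,p,ang(p),np.hypot(*(p[:2]-c)))
E
```

```text
tip [0.47736001 0.05852058 0.02      ] 211.5176533694483 0.1415166499881123
stud [0.48520304 0.05002434 0.013     ] 216.17378428403902 0.13973327667508934
post [0.53919168 0.04164367 0.036     ] 237.0863419454316 0.1082279616028141
```

```bash
python3 -m inch '2 1 0 -1 0; 4 1 0 -2 0; 5.5 1.5 0 -2.5 0; 7 1.5 0 -3 0; 7.5 2 0 -3.5 0; 7.5 2 0 -3.5 0'; python3 - <<'E'
from m import *
o=robot.get_obs();f=grab("wrist");g=meas(f);print(g);q=np.array(g["grip"][1][0])/1e3-c;print(np.degrees(np.arctan2(q[1],q[0]))%360,np.hypot(*q))
for th in (216,217):print(th,go(th,.026,.079))
cv2.imwrite("pics/w5.png",cv2.resize(f["color"][100:300,220:460],None,fx=3,fy=3))
E
```

```text
time_s: 5.93
position: [0.4939, 0.0875, 0.0775]
tool_rot: [0.893, -0.449, -0.0, -0.0]
force: [0.5, -0.1, 0.6]
grip_width: 0.0004
grip_force: 0.1
{'red': [array([0.4863, 0.0482, 0.013 ])], 'blue': [], 'grip': (4237, ((508.5677795410156, 67.09980010986328), (23.0844783782959, 25.417804718017578), 36.581695556640625))}
216.1773438986226 0.11079398991774879
216 [-1.2 -0.6 -1.5  0.6]
217 [ 0.8 -0.2 -1.5 -0.4]
```

View pics/w5.png

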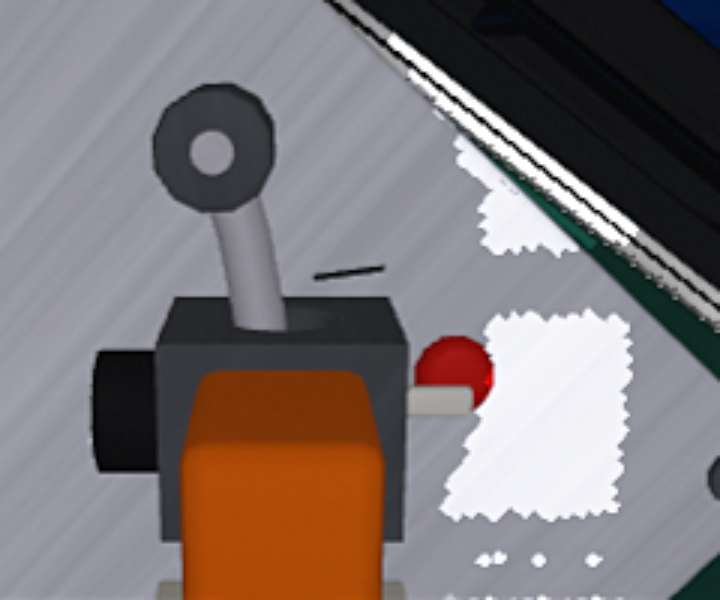

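The pointer (crop tip at (472,400)) now overlaps the near edge of the red stud (crop centre about (454,375)) in this oblique view. I'm measuring it, with the top view as a cross-check.

```bash
python3 - <<'E'
from m import *
f=grab("wrist")
ang=lambda p:np.degrees(np.arctan2(p[1]-c[1],p[0]-c[0]))%360
for n,uv,z in(("tip",(377.3,233.3),.020),("root",(356.5,233.5),.020),("stud",(371.3,225),.013),("post",(291,150.3),.036)):
    p=plane(f,uv,z)[0];print(n,p,ang(p),np.hypot(*(p[:2]-c)))
E
python3 -m inch '-8 -1 0 0 0; -20 -2 0 0 0; -22 -2 -20 0 0; -22 -2 -55 0 0; -22 -2 -90 0 0; -22 -2 -105 0 0; -22 -2 -110 0 0; -22 -2 -110 0 0'
python3 - <<'E'
from m import *
o=robot.get_obs();f=grab("wrist");g=meas(f);print(g);q=np.array(g["grip"][1][0])/1e3-c;print(np.degrees(np.arctan2(q[1],q[0]))%360,np.hypot(*q))
cv2.imwrite("pics/w6.png",f["color"])
E
```

```text
tip [0.48221221 0.05050907 0.02      ] 215.30283700570476 0.14187785327603386
root [0.49027781 0.05661392 0.02      ] 215.16320304542572 0.13176785034063063
stud [0.48529377 0.04986252 0.013     ] 216.24929007770984 0.13975567305105432
post [0.53912324 0.0418375  0.036     ] 237.00006750620946 0.10810255227944068
time_s: 6.7
position: [0.4828, 0.1073, 0.1889]
tool_rot: [0.893, -0.45, 0.001, -0.001]
force: [-0.5, -0.3, -0.2]
grip_width: 0.0002
grip_force: 0.0
{'red': [array([0.4853, 0.0483, 0.013 ])], 'blue': [], 'grip': (1626, ((507.4056701660156, 68.42002868652344), (23.50408172607422, 23.18113899230957), 36.58509063720703))}
215.2728662141457 0.11096655046276205
```

View pics/w6.png

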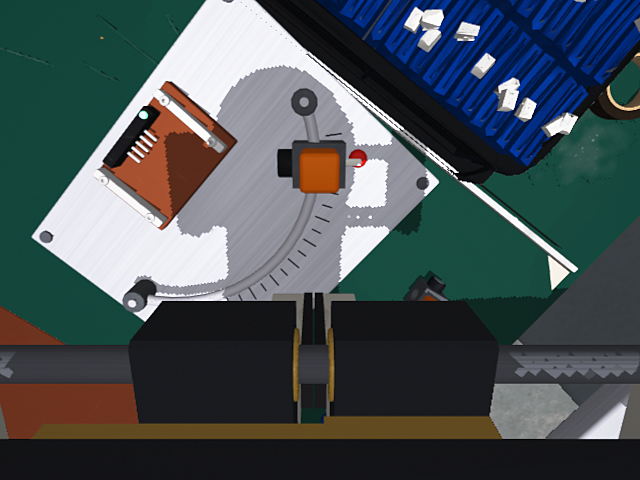

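From above, the white pointer lies on the red stud (358,157). I'm refining the residual using both posts (304,101) and (136,299) in this same image.

```bash
python3 - <<'E'
from m import *
f=grab("wrist");im=f["color"];hsv=cv2.cvtColor(im,cv2.COLOR_BGR2HSV)
b=plane(f,(136,299),.036)[0][:2];a=plane(f,(304,101.5),.036)[0][:2]
d=(b-a)/np.linalg.norm(b-a);n=np.array([d[1],-d[0]]);cc=(a+b)/2+.11*np.cos(np.radians(63))*n;print("centre",cc,np.linalg.norm(b-a))
m=cv2.inRange(hsv,(0,150,80),(6,255,255));m[:, :340]=0;m[:,375:]=0;m[:140]=0;m[175:]=0
(x,y),r=cv2.minEnclosingCircle(np.argwhere(m>0)[:,::-1].astype(np.float32));print("stud px",x,y,r)
s=plane(f,(x,y),.013)[0][:2];g=np.array(meas(f)["grip"][1][0])/1e3
w=cv2.inRange(hsv,(0,0,130),(180,70,255));w[:,:345]=0;w[:,364:]=0;w[:154]=0;w[170:]=0
cv2.imwrite("pics/w7.png",cv2.resize(im[130:190,320:400],None,fx=8,fy=8,interpolation=cv2.INTER_NEAREST))
for C_ in(cc,c):
  for n_,p in(("stud",s),("grip",g)):q=p-C_;print(n_,p,np.degrees(np.arctan2(q[1],q[0]))%360,np.hypot(*q))
E
```

```text
centre [0.59697651 0.13094234] 0.19014375382252413
stud px 356.0 157.96153259277344 8.580132484436035
stud [0.48497776 0.04992014] 215.88275137649822 0.1382328326733043
grip [0.50754498 0.06841344] 214.96054626894775 0.1091231489946421
stud [0.48497776 0.04992014] 216.15378694970457 0.13997663843964048
grip [0.50754498 0.06841344] 215.3172274397339 0.11085665378325739
```

View pics/w7.png

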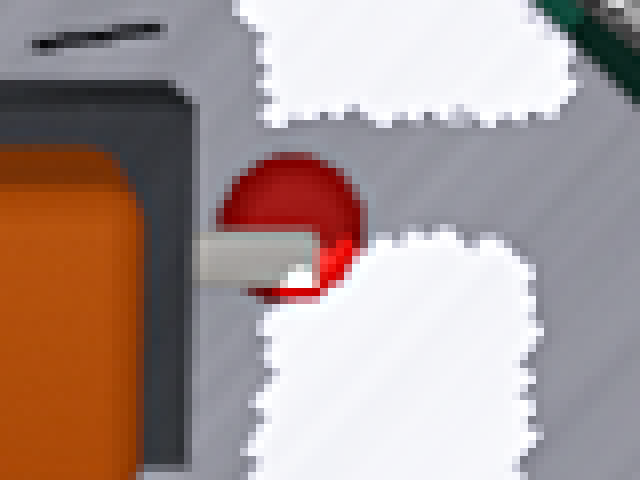

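The pointer is about 0.9° (roughly 2 mm) short of the stud centre. There's time for a small nudge, so I'm checking bead clearance first.

```bash
python3 - <<'E'
from m import *
for n in("wrist","side"):
    C=cloud(grab(n));m=(C[...,2]>.115)&(C[...,2]<.16)&(C[...,0]>.38)&(C[...,0]<.56)&(C[...,1]<.02);q=C[m]
    print(n,len(q),np.percentile(q[:,1],[90,99,100]) if len(q) else "")
E
python3 -m inch '0 0 30 0 0; 0 0 65 0 0; 0 0 95 0 0; 0 0 104 0 0; 0 0 105 0 0; 0 0 105 0 0'
```

```text
wrist 3199 [-0.00982573 -0.00653446 -0.00488823]
side 4273 [-0.02565076 -0.01324145 -0.00754655]
time_s: 7.4
position: [0.4825, 0.1064, 0.0824]
tool_rot: [0.893, -0.449, -0.0, 0.001]
force: [-0.2, 0.1, 0.5]
grip_width: 0.0004
grip_force: 0.0
```

```bash
python3 -m inch '10 1 0 1 0; 18 2 0 1 0; 21 2 0 1 0; 22.5 2.5 0 1 0; 23.5 2.5 0 1 0; 23.8 2.5 0 1 0; 23.8 2.5 0 1 0'; python3 -m inch '-10 -1 0 0 0; -22 -2 0 0 0; -22 -2 -20 0 0; -22 -2 -55 0 0; -22 -2 -90 0 0; -22 -2 -105 0 0; -22 -2 -105 0 0'; python3 - <<'E'
from m import *
f=grab("wrist");g=meas(f);q=np.array(g["grip"][1][0])/1e3-c;print(g,np.degrees(np.arctan2(q[1],q[0]))%360,np.hypot(*q))
cv2.imwrite("pics/w8.png",cv2.resize(f["color"][110:210,280:400],None,fx=6,fy=6,interpolation=cv2.INTER_NEAREST))
E
```

```text
time_s: 7.98
position: [0.4947, 0.086, 0.0828]
tool_rot: [0.889, -0.457, 0.0, -0.0]
force: [0.3, -0.2, 0.4]
grip_width: 0.0002
grip_force: 0.3
time_s: 8.57
position: [0.4851, 0.1066, 0.1918]
tool_rot: [0.89, -0.457, 0.002, -0.003]
force: [0.8, 0.4, 0.2]
grip_width: 0.0005
grip_force: 0.0
{'red': [array([0.4851, 0.0484, 0.013 ])], 'blue': [], 'grip': (1588, ((507.7597961425781, 67.39453125), (23.224374771118164, 23.489822387695312), 35.6671257019043))} 215.80926328301052 0.11127450945021629
```

View pics/w8.png

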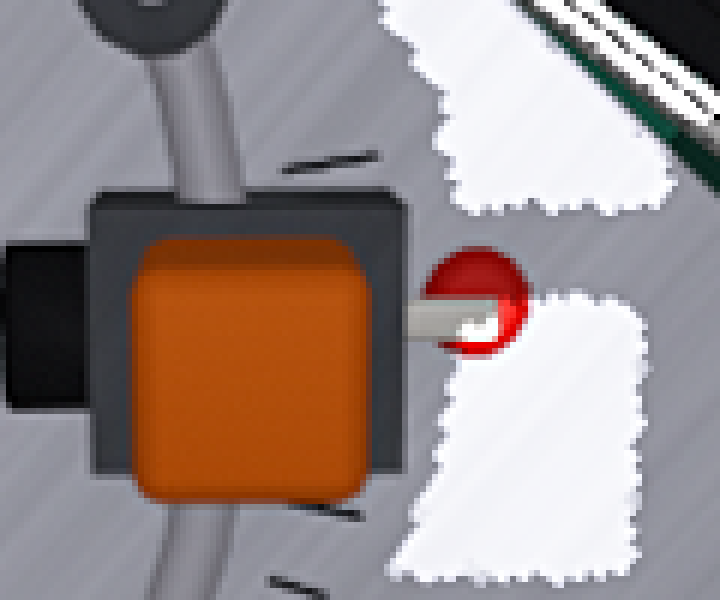

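The pointer now lies across the red stud (crop (478,302)). The carriage is at 215.8° against about 216.1° for the stud, with matching yaw, and the arm is clear. Handing in.

```bash
python3 -c "
from bench import robot
print(robot.job_done())"
```

```text
the job is handed in; nothing more can be done
None
```

The large carriage stands on the rod with its pointer over the red stud, about 0.3° from centre by my measurement; I pushed it there with closed fingers instead of gripping it, backed the arm clear and handed the job in at about 8.6 s (verdict not shown).

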